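Clear the ingredient box and hold its cover at the pointer

ROBOT

A 7-joint arm with a two-finger parallel gripper is mounted at the origin on the work surface. World frame = base frame: x ahead of the robot, y to its left, z up, the work surface at z = 0. Lengths are in m, angles in rad, forces in N, time in s.
With the tool pointing down it reaches from about 0.425 to 0.825 m from the base axis. Payload 3.6 kg.
Tool frame: the origin (TCP) lies midway between the tips of the shut fingers; the grasp point (between the pads) lies 19 mm behind it (r.grip_point_offset is the distance from the TCP to the grasp point, in m); z points along the fingers, x is the direction in which the jaws open and shut, and the axes are right-handed (so a half turn about z gives the same grasp; the last joint's range is limited). The gripper opens to 85 mm and grips with 20 to 120 N. Pads are 22 mm wide; open, the fingers measure 114 mm over their backs; the gripper's body (76 mm by 85 mm) begins 54 mm behind the grasp point. The pads swing forward as they close: fully open they stand 13 mm farther back than shut.
Start: joints at [-1.131, 0.615, -0.013, 1.423, 0.008, 1.103, -0.04], TCP at [0.292, 0.581, 0.196] pointing down, gripper open.
Joint ranges: [-3.12, 3.12], [-0.3, 2.06], [-1.34, 1.32], [0.26, 2.42], [-1.36, 4.5], [0.01, 1.98], [-2.84, 2.84]. Speed limits (rad/s): [2.79, 2.79, 3.14, 3.14, 3.14, 3.14, 3.14].

INTERFACE

Orientations are given as a unit quaternion [x, y, z, w].
In Python, from rig import r gives the robot as it stands. Calls block until the motion is done:
- r.move_to(position, orientation): joint-space move of the TCP to a pose.
- r.move_linear(position, velocity=0.15, attitude=None): straight line of the TCP; attitude=None keeps the orientation; velocity is the mean speed in m/s.
- r.set_joints(angles): joint-space move.
- r.gripper_to(opening, force=None): opening from 0.0 (shut) to 1.0 (fully open); force is the grip in N (None keeps the last); returns when the fingers have stopped.
- r.sleep(seconds).
- r.solve_ik(position, orientation): joint angles nearest the present ones, or None.
- r.get_state(): the state.
- r.capture(name): name is "side" or "top"; returns the picture (400x640x3 uint8, blue, green, red); there is no depth.
- r.get_calibration(name): a dict with "fx", "fy", "cx", "cy" (pixels), "T" (4x4, takes a point from camera to world coordinates). Camera axes: x right, y down, z forward; pixel columns grow to the right and rows downward; lengths in m; the calibration is good to about 2 mm. A picture is of the moment at which its call begins. get_calibration takes no time and is no camera call.
A pose or a line that the arm cannot do raises r.PlanningError and nothing moves.
- r.close_job(): hands the job in, once; it reports no verdict.
The state is a dict: "time": time; "joints": joint angles; "qvel": joint speeds; "effort": joint torques, N m; "eef_pos": TCP position; "eef_rot": TCP orientation; "ft_force": force on the tool from outside, world axes, zero at the start; "torque": the same for the moment, N m; "gripper_width": opening from 0.0 (shut) to 1.0 (fully open).
Only numpy, scipy, OpenCV 4.12 (cv2) and the standard library are available. Lean on these libraries where they do the work, as an engineer would, in place of code of your own. Each camera call takes 0.05 s, during which the arm holds its last target.

TASK

Clear the shut steel cover of the ingredient box: put the two spoons lying on it in the steel pan that already holds a spoon, and the palette knife in the pan that already holds a palette knife. Then lift the cover until the wing-nut stud on its side is level with the pointer clamped on the slotted stay, and finish while still holding it there, so that I can tighten the wing nut. Do not let the cover drop, do not shift the pointer, and leave everything else on the counter where it is.

Things in the scene. Friction and masses are not known exactly. Their poses are not given: they have to be found in the camera images.
- ingredient_box: Fixed steel ingredient box, 230 (x) x 350 (y) x 100 mm high, under a hinged cover. Origin: centre of its underside. x points from its handle side to its hinge; y along the hinge; z up. The slotted stay is a thin curved plate at its +y end (y = +188 mm), slot radius 120 mm about the hinge line; with the pointer it reaches 235 mm above the counter.
- cover (a joint): Hinge angle of the steel cover, rad: 0 = shut and level, grows as the handle side rises (to 1.6). Almost frictionless: the cover falls shut when let go. It weighs about 0.75 kg, some 3.5 N of lift at the handle.
- hinge (a point): Middle of the cover's hinge line, which runs along the box's y, 100 mm above the counter and 105 mm to +x of the box's origin.
- handle (a point): Mid-axis of the cover's handle: round steel bar 14 mm thick along the box's y, free for 138 mm each side to its brackets; 43 mm free between bar and cover edge, nothing under it. Shut, it lies 270 mm to -x of the hinge, 6 mm above it, and turns with the cover (a flat plate 350 mm wide, top 112 mm above the counter when shut). Axes: the cover's, as the box's when shut.
- stud (a point): Wing-nut stud on the +y side edge of the cover, running in the slot of the stay: 120 mm from the hinge line to -x and 6 mm above it when shut; it moves with the cover. The point is on the stud's axis by the wing nut, 195 mm to +y.
- mark (a point): Where the stud must be: the point in the slot of the stay that the pointer points at, at the stud's radius and y. The pointer is a dark steel clamp, 26 x 12 x 18 mm with a black thumb screw, on the outer edge of the stay. Axes: those the cover has when its stud is there.
- pointer (a joint): Where the pointer is clamped along the stay, as the hinge angle (rad) that the cover has when its stud is level with it; 0.5 to 0.85. It is clamped and must not be shifted.
- spoon_a: Steel spoon 190 mm long, lying flat along its x, bowl to +x. Origin: underside, mid-length; centre of mass 8 mm ahead (+x). Handle 12 mm wide, 8 mm thick, from x = -98 to +10 mm; thin neck; round bowl 45 mm across, 12 mm high, centred at x = +58 mm. 60 g. At the start on the cover, roughly along the box's x.
- spoon_b: Steel spoon 190 mm long, lying flat along its x, bowl to +x. Origin: underside, mid-length; centre of mass 8 mm ahead (+x). Handle 12 mm wide, 8 mm thick, from x = -98 to +10 mm; thin neck; round bowl 45 mm across, 12 mm high, centred at x = +58 mm. 60 g. At the start on the cover, roughly along the box's x.
- knife_a: Palette knife 206 mm long, lying flat along its x, blade to +x. Origin: underside, front end of the handle; centre of mass 28 mm behind (-x). Black handle 20 mm wide, 16 mm thick, from x = -102 to -2 mm, ferrule to +10 mm; thin flat blade 26 mm wide from 25 to 104 mm. 80 g. At the start on the cover, roughly along the box's x.
- spoon_pan: Loose stainless pan 325 (x) x 176 (y) x 40 mm high with a flat 12 mm rim, 0.7 kg, standing on the counter. Origin: centre of its underside; floor 4 mm thick; inside 301 x 152 mm. Both pans are alike: this one holds a spoon, along its -y long side, and takes the spoons.
- knife_pan: Loose stainless pan 325 (x) x 176 (y) x 40 mm high with a flat 12 mm rim, 0.7 kg, standing on the counter. Origin: centre of its underside; floor 4 mm thick; inside 301 x 152 mm. Both pans are alike: this one holds a palette knife, along its -y long side, and takes the palette knife.
- pan_spoon: Steel spoon 190 mm long, lying flat along its x, bowl to +x. Origin: underside, mid-length; centre of mass 8 mm ahead (+x). Handle 12 mm wide, 8 mm thick, from x = -98 to +10 mm; thin neck; round bowl 45 mm across, 12 mm high, centred at x = +58 mm. 60 g. It lies in the spoon pan from the start and stays in it.
- pan_knife: Palette knife 206 mm long, lying flat along its x, blade to +x. Origin: underside, front end of the handle; centre of mass 28 mm behind (-x). Black handle 20 mm wide, 16 mm thick, from x = -102 to -2 mm, ferrule to +10 mm; thin flat blade 26 mm wide from 25 to 104 mm. 80 g. It lies in the knife pan from the start and stays in it.
- ramekin: White ceramic ramekin, 84 mm across, 45 mm high. A bystander, to be left where it is. Origin: centre of its underside.
- jar: Glass jar with a steel lid, 68 mm across, 85 mm high. A bystander, to be left where it is. Origin: centre of its underside.
- scraper: Bench scraper lying flat, 90 x 120 mm, 18 mm high. A bystander, to be left where it is. Origin: centre of its underside.
- tumbler: Glass tumbler, 72 mm across, 95 mm high. A bystander, to be left where it is. Origin: centre of its underside.
- squeeze_bottle: Clear plastic bottle, 60 mm across, 170 mm high. A bystander, to be left where it is. Origin: centre of its underside.
- timer: Flat white kitchen timer, 70 x 70 x 22 mm. A bystander, to be left where it is. Origin: centre of its underside.

How it is judged:
On the way:
1. both spoons lie in the spoon pan and the palette knife in the knife pan, let go, with the cover still shut (x of spoon_a in the frame of spoon_pan between -0.15 and 0.15 m and y of spoon_a in the frame of spoon_pan between -0.076 and 0.076 m and z of spoon_a in the frame of spoon_pan between -0.005 and 0.04 m and x of spoon_b in the frame of spoon_pan between -0.15 and 0.15 m and y of spoon_b in the frame of spoon_pan between -0.076 and 0.076 m and z of spoon_b in the frame of spoon_pan between -0.005 and 0.04 m and x of knife_a in the frame of knife_pan between -0.15 and 0.15 m and y of knife_a in the frame of knife_pan between -0.076 and 0.076 m and z of knife_a in the frame of knife_pan between -0.005 and 0.04 m and linear speed of each of spoon_a, spoon_b, knife_a below 0.05 m/s and contact force between the fingers and spoon_a below 0.2 N and contact force between the fingers and spoon_b below 0.2 N and contact force between the fingers and knife_a below 0.2 N and value of joint cover below 0.08 rad), for 0.2 s.
At the end, for the whole second after the job is handed in: The cover stands still for the last second, its stud within 9 mm of the pointer's mark, held by the fingers (over 1 N) and touched by no loose thing; all spoons and palette knives lie at rest in their pans, let go, origins within the inside and below its rim (x of spoon_a in the frame of spoon_pan between -0.15 and 0.15 m and y of spoon_a in the frame of spoon_pan between -0.076 and 0.076 m and z of spoon_a in the frame of spoon_pan between -0.005 and 0.04 m and x of spoon_b in the frame of spoon_pan between -0.15 and 0.15 m and y of spoon_b in the frame of spoon_pan between -0.076 and 0.076 m and z of spoon_b in the frame of spoon_pan between -0.005 and 0.04 m and x of knife_a in the frame of knife_pan between -0.15 and 0.15 m and y of knife_a in the frame of knife_pan between -0.076 and 0.076 m and z of knife_a in the frame of knife_pan between -0.005 and 0.04 m and linear speed of each of spoon_a, spoon_b, knife_a below 0.05 m/s and contact force between the fingers and spoon_a below 0.2 N and contact force between the fingers and spoon_b below 0.2 N and contact force between the fingers and knife_a below 0.2 N and x of pan_spoon in the frame of spoon_pan between -0.15 and 0.15 m and y of pan_spoon in the frame of spoon_pan between -0.076 and 0.076 m and z of pan_spoon in the frame of spoon_pan between -0.005 and 0.04 m and x of pan_knife in the frame of knife_pan between -0.15 and 0.15 m and y of pan_knife in the frame of knife_pan between -0.076 and 0.076 m and z of pan_knife in the frame of knife_pan between -0.005 and 0.04 m and distance between stud and mark below 0.009 m and velocity of joint cover between -0.05 and 0.05 rad/s and contact force between the fingers and cover above 1 N and contact force between cover and spoon_a below 0.1 N and contact force between cover and spoon_b below 0.1 N and contact force between cover and knife_a below 0.1 N and contact force between cover and pan_spoon below 0.1 N and contact force between cover and pan_knife below 0.1 N and contact force between cover and ramekin below 0.1 N and contact force between cover and jar below 0.1 N and contact force between cover and scraper below 0.1 N and contact force between cover and tumbler below 0.1 N and contact force between cover and squeeze_bottle below 0.1 N and contact force between cover and timer below 0.1 N and contact force between cover and spoon_pan below 0.1 N and contact force between cover and knife_pan below 0.1 N); the arm keeps its last pose, push and grip.
It fails at once if the cover is let drop (swings shut faster than 2 rad/s) (velocity of joint cover below -2 rad/s).
It fails at once if the pointer is shifted by more than 5 mm (distance of mark from where it was at the start of the episode above 0.005 m).
It fails at once if a bystander is moved by more than 30 mm, or a pan by more than 40 mm (distance of any of ramekin, jar, scraper, tumbler, squeeze_bottle, timer from where it was at the start of the episode above 0.03 m or distance of any of spoon_pan, knife_pan from where it was at the start of the episode above 0.04 m).
It also fails if it takes over 72 s, if anything falls off the work surface, if the arm or the gripper's body presses on something with over 40 N, if the wrist force passes 120 N, or if a joint passes its speed limit or range.

## Working session

There is one attempt and no reset: what is moved stays moved. The work goes in short steps, each a Python script; the robot and the scene stay as the last script left them, time stands still between calls to the robot, and variables do not carry over. Pictures are saved under pics/ and viewed, and the job is handed in when it is done.

```bash
ls; mkdir -p pics
python3 - <<'E'
from rig import r
import cv2,numpy as np
for n in("side","top"):
    cv2.imwrite(f"pics/{n}0.png",r.capture(n)); c=r.get_calibration(n); print(n,c["fx"],c["fy"],c["cx"],c["cy"]);print(np.round(c["T"],4))
s=r.get_state();print({k:np.round(v,3) for k,v in s.items()}, r.grip_point_offset)
E
```

```text
pics
side 487.50661970983555 487.50661970983555 312.1456773462675 202.1109463408278
[[-0.9999  0.0046  0.0116  0.5176]
 [-0.0057  0.6584 -0.7526  1.2615]
 [-0.0111 -0.7526 -0.6583  1.1308]
 [ 0.      0.      0.      1.    ]]
top 366.9044320756152 366.9044320756152 317.0581503676982 199.064571601466
[[ 1.6200e-02 -9.9190e-01  1.2630e-01  4.2160e-01]
 [-9.9990e-01 -1.6200e-02  8.0000e-04  4.3900e-02]
 [ 1.2000e-03 -1.2630e-01 -9.9200e-01  1.2389e+00]
 [ 0.0000e+00  0.0000e+00  0.0000e+00  1.0000e+00]]
{'time': np.float64(0.1), 'joints': array([-1.131,  0.616, -0.013,  1.425,  0.008,  1.103, -0.04 ]), 'qvel': array([ 0.   , -0.002, -0.   , -0.003,  0.   ,  0.001, -0.002]), 'effort': array([ 1.0000e-03, -4.7039e+01,  2.6000e-01, -1.7157e+01,  1.0000e-02,
        6.0000e-03,  0.0000e+00]), 'eef_pos': array([0.292, 0.58 , 0.195]), 'eef_rot': array([ 0.851,  0.525, -0.001,  0.001]), 'ft_force': array([-0.735,  0.097,  0.843]), 'torque': array([-0.043,  0.015,  0.021]), 'gripper_width': np.float64(1.001)} 0.0187
```

View pics/side0.png

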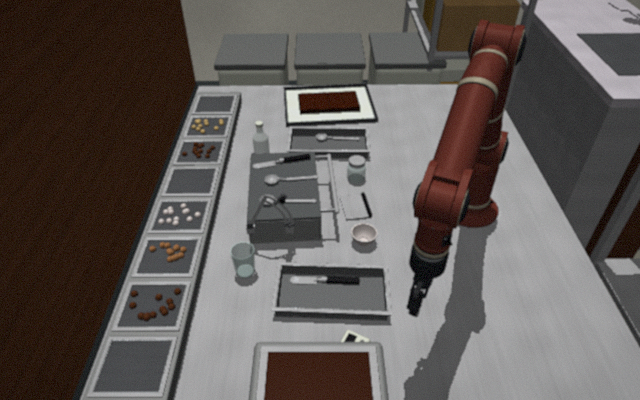

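View pics/top0.png

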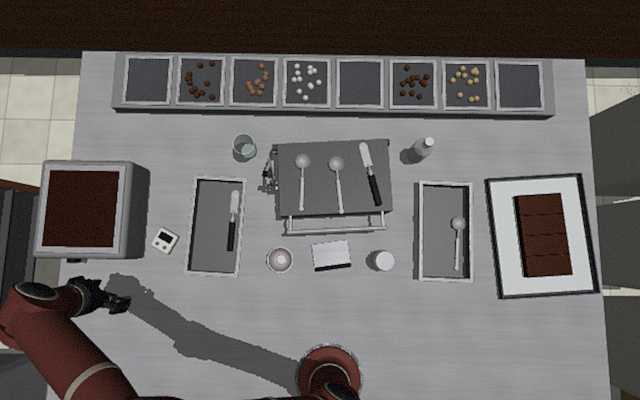

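The side and top views show the scene. The box is at top px (333,180), with the handle bar at row ~225. The spoons are at (302,180) and (338,185) and the knife at (370,175). The spoon pan is on the right at (445,232) and the knife pan on the left at (215,227). I'll zoom in next.

Run:
```python
import cv2
t=cv2.imread("pics/top0.png");s=cv2.imread("pics/side0.png")
cv2.imwrite("pics/t_z.png",cv2.resize(t[125:285,240:400],(800,600)[0:1]*1+(800,) if 0 else (600,600),interpolation=cv2.INTER_CUBIC))
cv2.imwrite("pics/t_p.png",cv2.resize(t[165:290,175:485],(800,323),interpolation=cv2.INTER_CUBIC))
cv2.imwrite("pics/s_z.png",cv2.resize(s[145:265,225:385],(800,600),interpolation=cv2.INTER_CUBIC))
```

```text
(no output)
```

View pics/t_z.png

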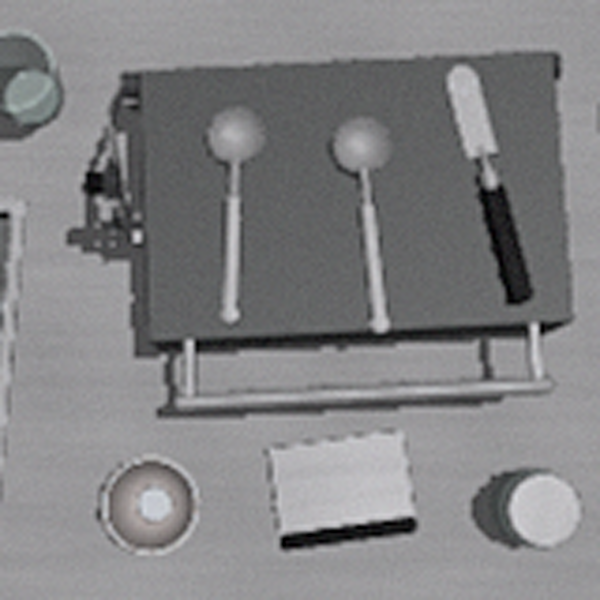

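View pics/s_z.png

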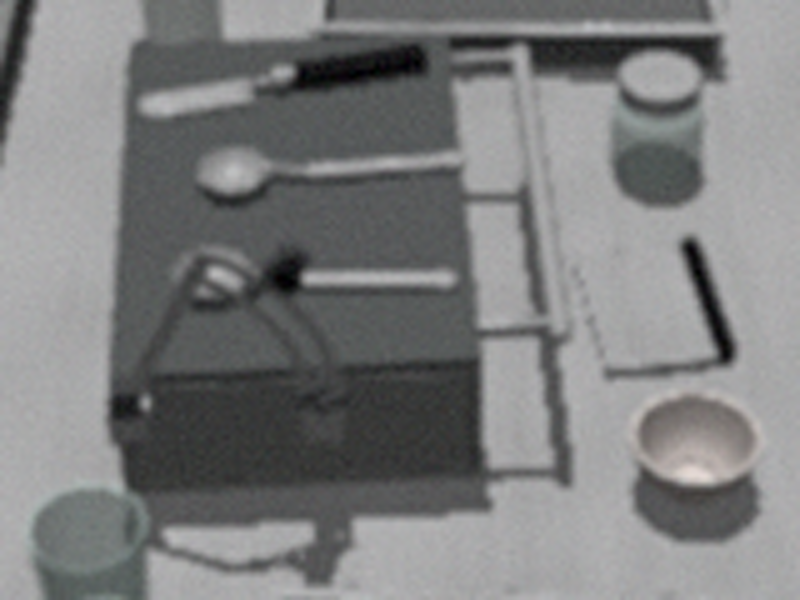

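View pics/t_p.png

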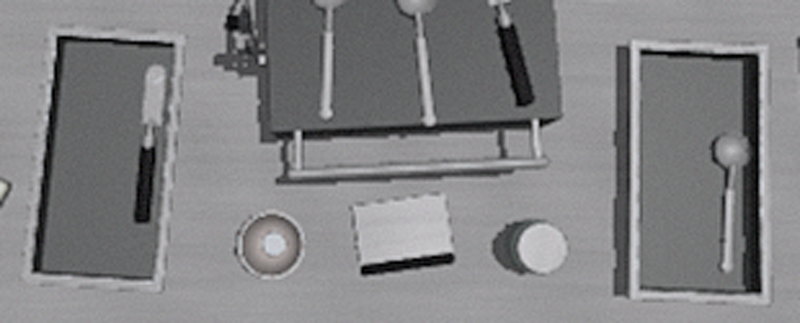

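```bash
cat > h.py <<'E'
import numpy as np,cv2
from scipy.spatial.transform import Rotation as R
from rig import r
def ray(n,px):
    c=r.get_calibration(n);d=np.array([(px[0]-c["cx"])/c["fx"],(px[1]-c["cy"])/c["fy"],1.])
    T=np.array(c["T"]);return T[:3,3],T[:3,:3]@d/np.linalg.norm(d)
def plane(n,px,z):
    o,d=ray(n,px);return o+d*(z-o[2])/d[2]
def tri(p1,p2):  # side px, top px -> point, gap
    a,u=ray("side",p1);b,v=ray("top",p2)
    t=np.linalg.lstsq(np.c_[u,-v],b-a,rcond=None)[0]
    P,Q=a+t[0]*u,b+t[1]*v;return (P+Q)/2,np.linalg.norm(P-Q)
def proj(n,P):
    c=r.get_calibration(n);T=np.array(c["T"]);q=T[:3,:3].T@(np.asarray(P)-T[:3,3]);return np.array([c["fx"]*q[0]/q[2]+c["cx"],c["fy"]*q[1]/q[2]+c["cy"]])
def down(xdir): # jaw direction angle in world xy
    x=np.array([np.cos(xdir),np.sin(xdir),0]);z=np.array([0,0,-1.]);return R.from_matrix(np.c_[x,np.cross(z,x),z]).as_quat()
E
python3 - <<'E'
from h import *
t=cv2.imread("pics/top0.png");g=cv2.cvtColor(t,cv2.COLOR_BGR2GRAY)
roi=np.zeros_like(g);roi[140:212,280:391]=255
poly=np.array([[281,146],[386,141],[390,208],[281,212]]);m=np.zeros_like(g);cv2.fillPoly(m,[poly],255)
b=((g>115)&(m>0)).astype(np.uint8);b=cv2.morphologyEx(b,cv2.MORPH_CLOSE,np.ones((3,3)))
n,l,st,c=cv2.connectedComponentsWithStats(b)
def pl(lst,z): return np.array([plane("top",p,z) for p in lst])
for i in range(1,n):
    if st[i,4]<15: continue
    ys,xs=np.where(l==i);P=pl(np.c_[xs,ys],0.118)[:,:2]
    mu=P.mean(0);u,s,v=np.linalg.svd(P-mu,full_matrices=False);d=v[0]*np.sign(v[0][0]);q=(P-mu)@d
    print("bright",st[i],mu.round(3),"ang",np.arctan2(d[1],d[0]).round(3),"mid",(mu+d*(q.min()+q.max())/2).round(3),"len",np.ptp(q).round(3))
b=((g<35)&(m>0)).astype(np.uint8);n,l,st,c=cv2.connectedComponentsWithStats(b)
for i in range(1,n):
    if st[i,4]<25: continue
    ys,xs=np.where(l==i);P=pl(np.c_[xs,ys],0.125)[:,:2];mu=P.mean(0);u,s,v=np.linalg.svd(P-mu,full_matrices=False);d=v[0]*np.sign(v[0][0]);q=(P-mu)@d
    print("dark",st[i],mu.round(3),"ang",np.arctan2(d[1],d[0]).round(3),"len",np.ptp(q).round(3))
for nm,cs in(("knifepan",[(52,30),(185,37),(160,290),(25,280)]),("spoonpan",[(630,42),(768,47),(768,300),(630,297)])):
    P=pl([(175+a/2.58,165+b/2.58) for a,b in cs],0.04);d=(P[0]+P[1]-P[2]-P[3]);print(nm,P.mean(0).round(3),"ang",np.arctan2(d[1],d[0]).round(3),"sz",np.linalg.norm(d)/2,np.linalg.norm(P[0]-P[1]))
z=lambda a:(240+a[0]/3.75,125+a[1]/3.75)
print("cover corners",pl([z(p) for p in [(140,75),(558,55),(570,320),(152,340)]],0.112).round(3))
print("bar ends",pl([z(p) for p in [(178,404),(550,385)]],0.106).round(3))
print("pointer",tri((225+285/5,145+268/5),z((95,182))))
for o in [((225+147/5,145+405/5),z((135,90)))]: print(tri(*o))
E
```

```text
bright [359 142  14  33 246] [ 0.703 -0.105] ang 0.275 mid [ 0.697 -0.106] len 0.106
bright [296 154  14  57 304] [0.635 0.093] ang -0.007 mid [0.618 0.093] len 0.176
bright [329 156  15  55 299] [ 0.634 -0.017] ang 0.115 mid [ 0.616 -0.019] len 0.171
dark [368 175  14  31 162] [ 0.596 -0.13 ] ang 0.255 len 0.097
knifepan [0.481 0.373 0.04 ] ang -0.052 sz 0.3182982123164459 0.17149141665400286
spoonpan [ 0.477 -0.377  0.04 ] ang -0.028 sz 0.32022318386565934 0.17720857863901882
cover corners [[ 0.735  0.173  0.112]
 [ 0.758 -0.179  0.112]
 [ 0.534 -0.187  0.112]
 [ 0.512  0.156  0.112]]
bar ends [[ 0.46   0.134  0.106]
 [ 0.481 -0.171  0.106]]
pointer (array([0.62227361, 0.19336334, 0.21080489]), np.float64(0.0022906214480015855))
(array([0.72034417, 0.17962375, 0.0899735 ]), np.float64(0.014519664623098606))
```

```bash
cat >> h.py <<'E'
J=np.pi/2
def P(x,y,z):return np.array([x,y,z])
ITEMS=[((.626,.093),-.007,.1145),((.625,-.018),.115,.1145),((.614,-.125),.255,.116)]
SP=(np.array([.477,-.377]),-.028);KP=(np.array([.481,.373]),-.052)
def inpan(p,x,y):
    c,s=np.cos(p[1]),np.sin(p[1]);return p[0]+np.array([c*x-s*y,s*x+c*y])
def pick(i):
    (x,y),a,z=ITEMS[i];q=down(J+a)
    r.move_to(P(x,y,.30),q);r.move_linear(P(x,y,z+.03),.25);r.gripper_to(.7,30)
    r.move_linear(P(x,y,z),.08);r.gripper_to(0,40);r.move_linear(P(x,y,.30),.25)
def place(pan,x,y,z=.012):
    p=inpan(pan,x,y);q=down(J+pan[1])
    r.move_to(P(*p,.30),q);r.move_linear(P(*p,z),.25);r.gripper_to(.3,40);r.sleep(.2);r.move_linear(P(*p,.30),.3)
def snap(tag):
    for n in("side","top"):cv2.imwrite(f"pics/{n}_{tag}.png",r.capture(n))
E
python3 - <<'E'
from h import *
for (x,y),a,z in ITEMS:
  print(np.round(r.solve_ik(P(x,y,z),down(J+a)),2),np.round(r.solve_ik(P(x,y,.3),down(J+a)),2))
for p,x,y in((SP,0,.04),(SP,0,0),(KP,-.033,.03)):
  q=inpan(p,x,y);print(np.round(r.solve_ik(P(*q,.012),down(J+p[1])),2),np.round(r.solve_ik(P(*q,.3),down(J+p[1])),2))
# handle
yaw=.065;h=np.array([.740,-.001,.1]);Rz=R.from_euler('z',yaw).as_matrix()
for th in(0,.3,.5,.76,.85):
  for tilt in(0,.5*th,th):
    b=h+Rz@R.from_euler('y',th).as_matrix()@np.array([-.27,0,.006])
    q=R.from_euler('z',yaw)*R.from_euler('y',tilt)
    for jd in(0,np.pi):
      o=(q*R.from_quat(down(jd)));tcp=b+o.apply([0,0,.019]);s=r.solve_ik(tcp,o.as_quat())
      print(th,round(tilt,2),round(jd,1),b.round(3),None if s is None else np.round(s,2))
E
```

```text
[-0.14  0.67 -0.07  1.57  0.05  0.9   1.34] [-0.19  0.52  0.01  1.31 -0.01  1.32  1.39]
[ 0.04  0.66 -0.08  1.6   0.06  0.89  1.62] [-0.04  0.5   0.06  1.33 -0.03  1.31  1.7 ]
[ 0.2   0.66 -0.06  1.59  0.05  0.89  1.95] [ 0.06  0.51  0.18  1.33 -0.09  1.31  2.07]
[ 0.63  0.75 -0.09  1.79  0.1   0.61  2.02] [ 0.14  0.51  0.74  1.46 -0.35  1.3   2.45]
[ 0.69  0.77 -0.09  1.72  0.11  0.65  2.08] [ 0.17  0.57  0.84  1.4  -0.43  1.35  2.56]
[-0.71  0.77 -0.09  1.73  0.11  0.65  0.66] [-0.7   0.47 -0.11  1.39  0.05  1.29  0.7 ]
0 0 0 [ 0.471 -0.019  0.106] [-0.2   0.51  0.28  2.06 -0.24  0.6   0.31]
0 0 3.1 [ 0.471 -0.019  0.106] [ 0.33  0.54 -0.48  2.04  0.41  0.65  2.78]
0 0.0 0 [ 0.471 -0.019  0.106] [-0.2   0.51  0.28  2.06 -0.24  0.6   0.31]
0 0.0 3.1 [ 0.471 -0.019  0.106] [ 0.33  0.54 -0.48  2.04  0.41  0.65  2.78]
0 0 0 [ 0.471 -0.019  0.106] [-0.2   0.51  0.28  2.06 -0.24  0.6   0.31]
0 0 3.1 [ 0.471 -0.019  0.106] [ 0.33  0.54 -0.48  2.04  0.41  0.65  2.78]
0.3 0 0 [ 0.484 -0.018  0.186] [-0.27  0.41  0.36  1.94 -0.2   0.82  0.27]
0.3 0 3.1 [ 0.484 -0.018  0.186] [-0.71  0.63  1.
[... 899 characters left out ...]
549 -0.013  0.29 ] [-0.68  0.59  1.14  1.62 -0.56  1.29 -2.52]
0.76 0.38 0 [ 0.549 -0.013  0.29 ] [-0.21  0.63  0.36  1.29 -0.14  1.63  0.2 ]
0.76 0.38 3.1 [ 0.549 -0.013  0.29 ] [-0.53  0.83  1.13  1.3  -0.52  1.76 -2.52]
0.76 0.76 0 [ 0.549 -0.013  0.29 ] None
0.76 0.76 3.1 [ 0.549 -0.013  0.29 ] None
0.85 0 0 [ 0.567 -0.012  0.307] [-0.31  0.43  0.46  1.53 -0.2   1.22  0.24]
0.85 0 3.1 [ 0.567 -0.012  0.307] [-0.65  0.61  1.14  1.54 -0.56  1.35 -2.54]
0.85 0.42 0 [ 0.567 -0.012  0.307] [-0.17  0.67  0.29  1.16 -0.11  1.75  0.17]
0.85 0.42 3.1 [ 0.567 -0.012  0.307] [-0.48  0.87  1.13  1.17 -0.53  1.88 -2.54]
0.85 0.85 0 [ 0.567 -0.012  0.307] None
0.85 0.85 3.1 [ 0.567 -0.012  0.307] None
```

Run:
```python
from h import *
s=r.get_state();r.move_linear(s["eef_pos"]+P(0,0,.12),.3)
pick(0);s=r.get_state();print(s["time"],s["gripper_width"],s["ft_force"]);snap("p0")
g=cv2.imread("pics/top_p0.png");cv2.imwrite("pics/a.png",cv2.resize(g[100:300,160:500],(800,470)))
```

```text
5.9333 -0.0001084680947387647 [ 0.38410749 -0.9219035  -1.07736162]
```

View pics/a.png

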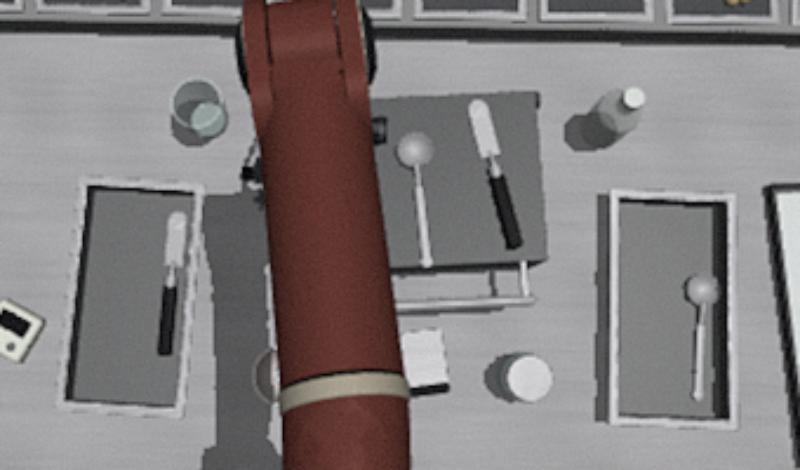

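View pics/side_p0.png

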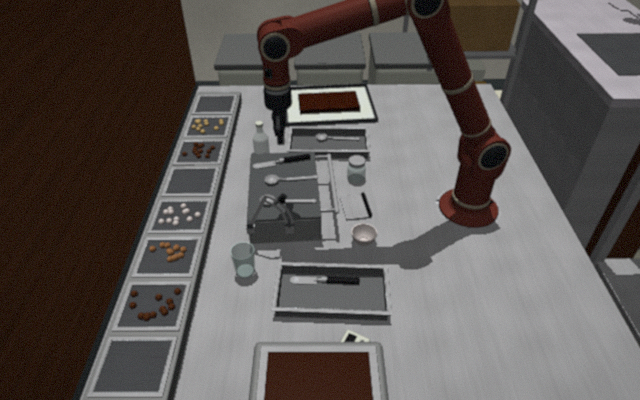

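It missed: the width is 0 and the spoon hasn't moved (side px 285,201). I'll go back down and check the actual depth and alignment.

Run:
```python
from h import *
(x,y),a,z=ITEMS[0]
r.gripper_to(.5,30);r.move_linear(P(x,y,z),.25);s=r.get_state();print(s["time"],s["eef_pos"],s["ft_force"])
snap("d0")
g=cv2.imread("pics/side_d0.png");cv2.imwrite("pics/a.png",cv2.resize(g[125:265,205:385],(774,600),interpolation=cv2.INTER_CUBIC))
print(proj("side",P(x,y,.12)),proj("top",P(x,y,.12)))
```

```text
7.4083 [0.62736927 0.09313373 0.11598984] [0.47059402 0.34286192 0.3084223 ]
[283.60595302 199.56251923] [301.82735028 178.97483012]
```

View pics/a.png

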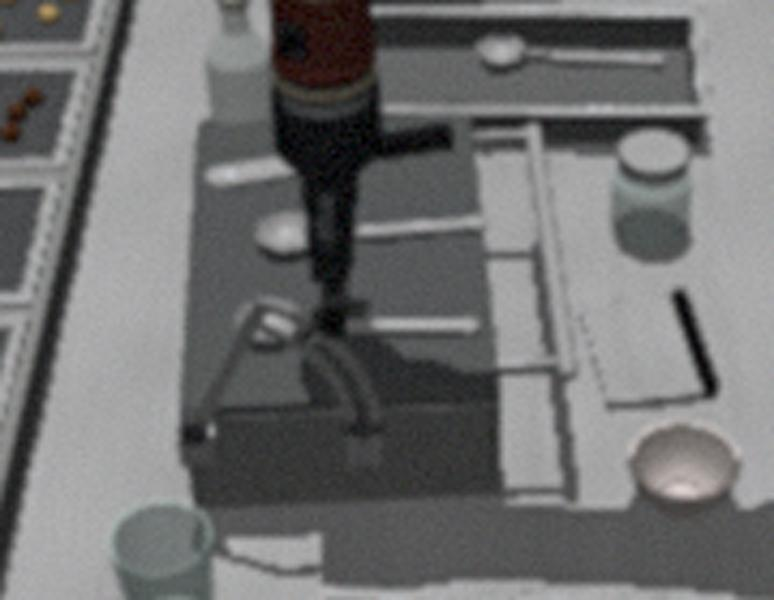

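Position is right (tool over px 335,320 in the crop, on the spoon), but the TCP sags 1.5 mm high, so the tips only just overlap the 8 mm handle. I'll go lower.

Run:
```python
from h import *
(x,y),a,z=ITEMS[0]
r.move_linear(P(x,y,.1115),.08);s=r.get_state();print(s["eef_pos"],s["ft_force"])
r.gripper_to(0,40);s=r.get_state();print(s["eef_pos"],s["ft_force"],s["gripper_width"])
r.move_linear(P(x,y,.15),.1);s=r.get_state();print(s["time"],s["ft_force"],s["gripper_width"])
```

```text
[0.62616878 0.0930456  0.11201   ] [-0.8436408   0.21843428  1.21011225]
[0.62598259 0.09301407 0.11146337] [0.1536905  0.28933374 0.65890708] -0.0010562921991423427
8.775 [-0.27049263 -0.31808969 -0.56943998] 0.004590736005001266
```

Run:
```python
from h import *
snap("e0")
g=cv2.imread("pics/side_e0.png");cv2.imwrite("pics/a.png",cv2.resize(g[145:235,235:345],(733,600),interpolation=cv2.INTER_CUBIC))
```

```text
(no output)
```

View pics/a.png

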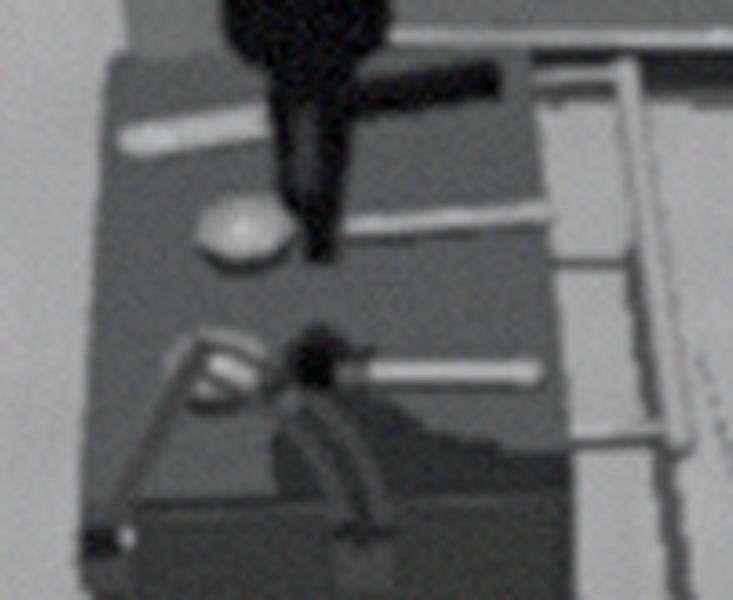

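Run:
```python
from h import *
print("tip now pred",proj("side",r.get_state()["eef_pos"]),r.get_state()["eef_pos"])
for n,px in (("side",(316.2,200.6)),("side",(317,177)),("top",(240+230/3.75,125+320/3.75)),("top",(240+232/3.75,125+197/3.75)),("top",(240+380/3.75,125+328/3.75)),("top",(240+368/3.75,125+203/3.75)),("top",(240+236/3.75,125+134/3.75))):
  print(n,px,plane(n,px,.117).round(3))
```

```text
tip now pred [283.38601147 192.53281364] [0.62524658 0.092965   0.14908866]
side (316.2, 200.6) [0.523 0.095 0.117]
side (317, 177) [ 0.52  -0.025  0.117]
top (301.3333333333333, 210.33333333333331) [0.529 0.093 0.117]
top (301.8666666666667, 177.53333333333333) [0.631 0.093 0.117]
top (341.3333333333333, 212.46666666666667) [ 0.524 -0.03   0.117]
top (338.1333333333333, 179.13333333333333) [ 0.628 -0.02   0.117]
top (302.93333333333334, 160.73333333333335) [0.684 0.091 0.117]
```

Run:
```python
from h import *
print(proj("side",(.292,.580,.195)),proj("side",(.626,.093,.30)),proj("top",(.292,.580,.195)))
g=cv2.imread("pics/side0.png");t=cv2.imread("pics/top0.png")
a=cv2.resize(g[250:330,380:460],(400,400),interpolation=cv2.INTER_CUBIC);b=cv2.resize(t[255:335,60:140],(400,400),interpolation=cv2.INTER_CUBIC)
cv2.imwrite("pics/b.png",np.hstack([a,b]))
```

```text
[415.95055428 312.29606683] [280.55579098 153.09100942] [122.95307728 289.64041506]
```

View pics/b.png

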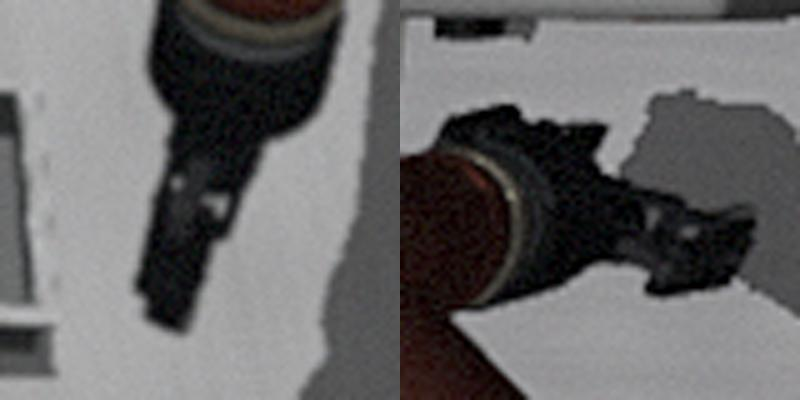

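Run:
```python
from h import *
for n in("side","top"):
  print(n,"base",proj(n,(0,0,0)).round(1),"tcp",proj(n,(.292,.58,.195)).round(1),"ring~+.2",proj(n,(.292,.58,.395)).round(1), "cur",proj(n,(.626,.093,.15)).round(1),proj(n,(.626,.093,.35)).round(1))
# finger tips when open at start
o=R.from_quat(r.get_state()["eef_rot"]);print(o.as_matrix().round(3))
```

```text
side base [467.3 207.3] tcp [416.  312.3] ring~+.2 [428.6 253.1] cur [283.1 192.3] [279.6 138.8]
top base [328.2 378.6] tcp [123.  289.6] ring~+.2 [ 76.2 300.2] cur [301.4 177.2] [298.1 162.2]
[[ 0.007  1.    -0.002]
 [ 1.    -0.007 -0.   ]
 [-0.    -0.002 -1.   ]]
```

View pics/side_e0.png

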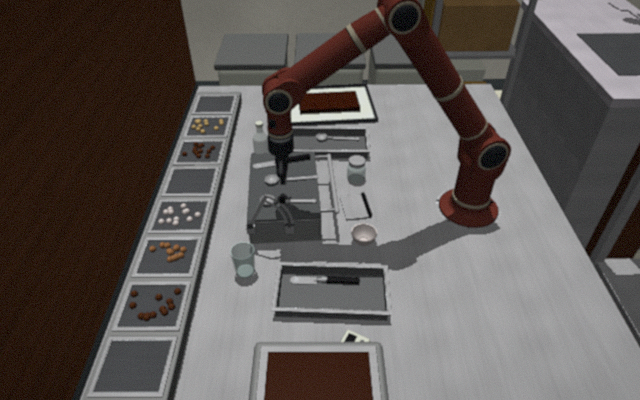

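View pics/top_e0.png

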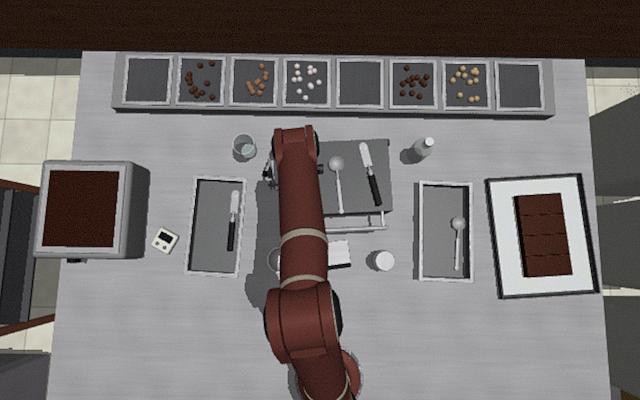

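Run:
```python
from h import *
tc=np.array([.292,.581,.196]);o=R.from_quat([.851,.525,-.001,.001])
out=[]
for n,f,(x0,y0,w) in(("side","side0",(380,240,80)),("top","top0",(60,250,80))):
    g=cv2.resize(cv2.imread(f"pics/{f}.png")[y0:y0+w,x0:x0+w],(400,400),interpolation=cv2.INTER_CUBIC)
    g=cv2.convertScaleAbs(g,alpha=1.8,beta=20)
    for p,c in(([0,0,0],(0,0,255)),([.0425,0,-.013],(0,255,0)),([-.0425,0,-.013],(255,0,0)),([0,0,-.073],(0,255,255)),([0,0,-.2],(255,255,0))):
        u=(proj(n,tc+o.apply(p))-[x0,y0])*5;cv2.circle(g,tuple(u.astype(int).tolist()),5,c,2)
    out.append(g)
cv2.imwrite("pics/c.png",np.hstack(out))
```

```text
(no output)
```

View pics/c.png

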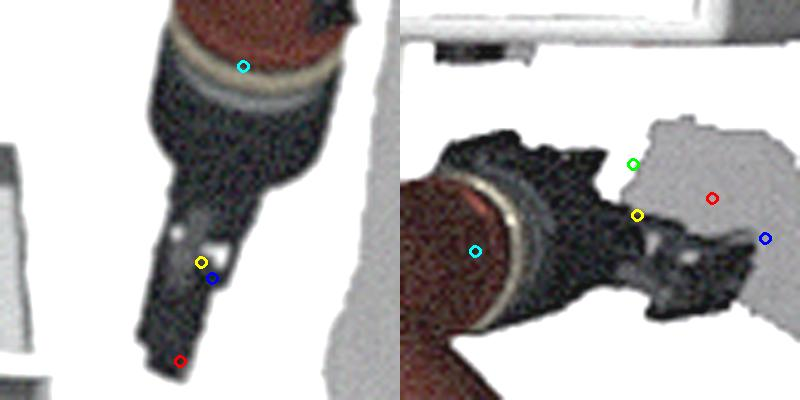

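Run:
```python
from h import *
(x,y),a,z=ITEMS[0];x=.624
r.gripper_to(.5,30);r.move_linear(P(x,y,.114),.2);r.sleep(.1)
f0=r.get_state()["ft_force"][2]
z=.114
while z>.07:
    z-=.004;r.move_linear(P(x,y,z),.1);s=r.get_state();print(round(z,3),s["eef_pos"].round(4),s["ft_force"].round(2))
    if abs(s["ft_force"][2]-f0)>3:break
print(r.get_state()["time"])
```

```text
0.11 [0.6242 0.093  0.1105] [-1.24 -0.05  1.4 ]
0.106 [0.6237 0.093  0.1057] [-0.05  0.18  0.09]
0.102 [0.6237 0.093  0.1016] [-0.27 -0.84  0.31]
0.098 [0.6237 0.0929 0.0976] [-0.46  1.06 -1.26]
0.094 [0.6237 0.093  0.0936] [-0.89 -0.78  0.53]
0.09 [0.6237 0.093  0.0896] [ 0.58 -0.71  0.48]
0.086 [0.6237 0.093  0.0856] [-0.98 -0.54 -0.5 ]
0.082 [0.6237 0.093  0.0816] [-1.38 -0.53 -0.11]
0.078 [0.6237 0.093  0.0776] [ 0.43 -0.82 -1.02]
0.074 [0.6249 0.0931 0.0749] [ 0.02 -0.6   4.34]
12.2917
```

The tips actually touch at TCP z≈0.076, so the real fingertips sit about 30 mm behind the reported TCP. I'll correct by that and grip.

Run:
```python
from h import *
x,y=.624,.093
r.move_linear(P(x,y,.083),.1)
r.gripper_to(0,40);s=r.get_state();print(s["gripper_width"],s["ft_force"],s["eef_pos"])
r.move_linear(P(x,y,.13),.15);s=r.get_state();print(s["time"],s["ft_force"],s["gripper_width"])
snap("f0")
g=cv2.imread("pics/side_f0.png");cv2.imwrite("pics/a.png",cv2.resize(g[125:235,225:345],(655,600),interpolation=cv2.INTER_CUBIC))
```

```text
0.11017315868825199 [ 0.20743306 -0.01074356 -1.03829481] [0.6237261  0.0930026  0.08264322]
13.4083 [ 0.09120128  0.39215824 -1.38812951] 0.10969840043758018
```

View pics/a.png

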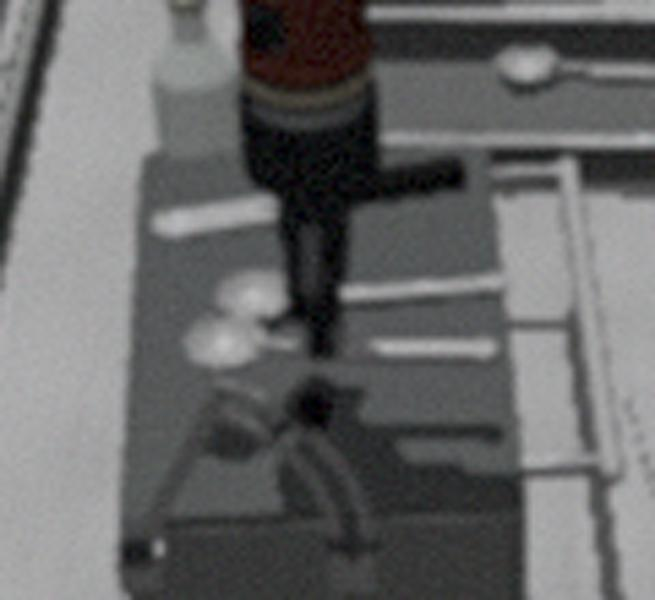

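```bash
sed -i 's/.1145),((.625/.083),((.625/; s/.115,.1145)/.115,.083)/; s/.255,.116)/.255,.085)/; s/(.626,.093)/(.624,.093)/; s/z=.012)/z=-.018)/; s/\.30)/.26)/g' h.py; sed -i 's/r.gripper_to(.7,30)/r.gripper_to(.6,40)/' h.py; grep -n "ITEMS\|def p" -A5 h.py
python3 - <<'E'
from h import *
for p,x,y in((SP,0,.04),(SP,0,0),(KP,-.033,.03)):
  q=inpan(p,x,y);print(r.solve_ik(P(*q,-.018),down(J+p[1])) is None,r.solve_ik(P(*q,.26),down(J+p[1])) is None)
r.move_linear(P(.624,.093,.26),.25)
place(SP,0.0,.04)
print(r.get_state()["time"]);snap("q0")
g=cv2.imread("pics/top_q0.png");cv2.imwrite("pics/a.png",cv2.resize(g[100:300,160:500],(800,470)))
E
```

```text
7:def plane(n,px,z):
8-    o,d=ray(n,px);return o+d*(z-o[2])/d[2]
9-def tri(p1,p2):  # side px, top px -> point, gap
10-    a,u=ray("side",p1);b,v=ray("top",p2)
11-    t=np.linalg.lstsq(np.c_[u,-v],b-a,rcond=None)[0]
12-    P,Q=a+t[0]*u,b+t[1]*v;return (P+Q)/2,np.linalg.norm(P-Q)
13:def proj(n,P):
14-    c=r.get_calibration(n);T=np.array(c["T"]);q=T[:3,:3].T@(np.asarray(P)-T[:3,3]);return np.array([c["fx"]*q[0]/q[2]+c["cx"],c["fy"]*q[1]/q[2]+c["cy"]])
15-def down(xdir): # jaw direction angle in world xy
16-    x=np.array([np.cos(xdir),np.sin(xdir),0]);z=np.array([0,0,-1.]);return R.from_matrix(np.c_[x,np.cross(z,x),z]).as_quat()
17-J=np.pi/2
18-def P(x,y,z):return np.array([x,y,z])
19:ITEMS=[((.624,.093),-.007,.083),((.625,-.018),.115,.083),((.614,-.125),.255,.085)]
20-SP=(np.array([.477,-.377]),-.028);KP=(np.array([.481,.373]),-.052)
21-def inpan(p,x,y):
22-    c,s=np.cos(p[1]),np.sin(p[1]);return p[0]+np.array([c*x-s*y,s*x+c*y])
23:def pick(i):
24:    (x,y),a,z=ITEMS[i];q=down(J+a)
25-    r.move_to(P(x,y,.26),q);r.move_linear(P(x,y,z+.03),.25);r.gripper_to(.6,40)
26-    r.move_linear(P(x,y,z),.08);r.gripper_to(0,40);r.move_linear(P(x,y,.26),.25)
27:def place(pan,x,y,z=-.018):
28-    p=inpan(pan,x,y);q=down(J+pan[1])
29-    r.move_to(P(*p,.26),q);r.move_linear(P(*p,z),.25);r.gripper_to(.3,40);r.sleep(.2);r.move_linear(P(*p,.26),.3)
30-def snap(tag):
31-    for n in("side","top"):cv2.imwrite(f"pics/{n}_{tag}.png",r.capture(n))
False False
False False
False False
18.675
```

View pics/a.png

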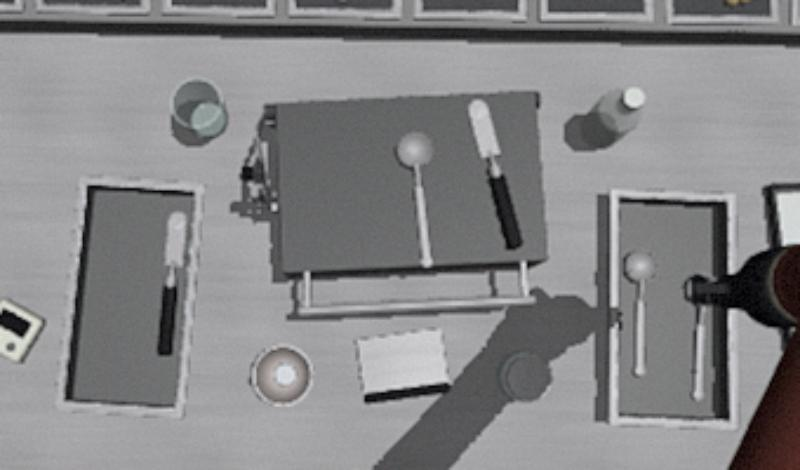

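View pics/side_q0.png

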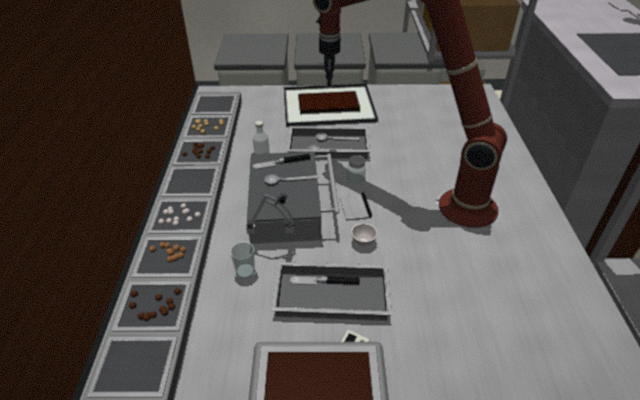

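Spoon 1 lies in the spoon pan (crop px 640,310), and the pan hasn't moved. Next is the second spoon.

Run:
```python
from h import *
pick(1);s=r.get_state();print(s["time"],s["gripper_width"],s["ft_force"].round(2))
if s["gripper_width"]>.06:
    place(SP,0.0,-.002)
    print(r.get_state()["time"]);snap("q1")
    pick(2);s=r.get_state();print(s["time"],s["gripper_width"],s["ft_force"].round(2))
    snap("q2")
    a=cv2.imread("pics/top_q1.png")[100:300,160:500];b=cv2.imread("pics/side_q2.png")[90:340,200:420]
    cv2.imwrite("pics/a.png",cv2.resize(a,(800,470)));cv2.imwrite("pics/b.png",cv2.resize(b,(528,600)))
```

```text
23.1 0.0854477859776766 [-0.74  0.32 -0.73]
27.4
31.4667 0.21588899654319496 [ 0.29 -0.62 -1.17]
```

View pics/a.png

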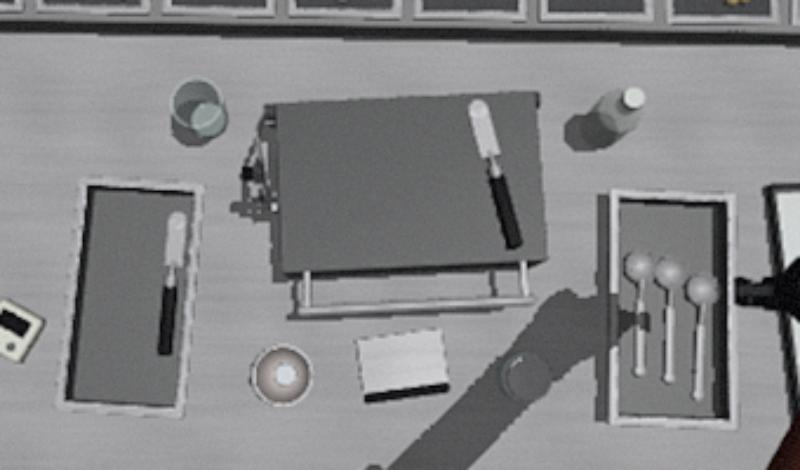

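View pics/b.png

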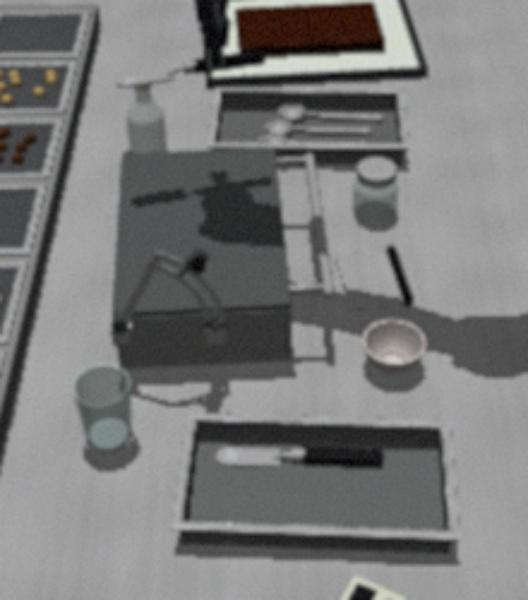

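Both spoons are in the pan (top crop px 640 and 668) and the knife is held level.

Run:
```python
from h import *
place(KP,-.033,.03,-.016)
print(r.get_state()["time"]);snap("q3")
a=cv2.imread("pics/top_q3.png");b=cv2.imread("pics/side_q3.png")
cv2.imwrite("pics/a.png",cv2.resize(a[100:300,160:500],(800,470)))
cv2.imwrite("pics/b.png",cv2.resize(b[160:250,235:345],(733,600),interpolation=cv2.INTER_CUBIC))
cv2.imwrite("pics/c.png",cv2.resize(a[135:210,250:350],(800,600),interpolation=cv2.INTER_CUBIC))
```

```text
36.325
```

View pics/a.png

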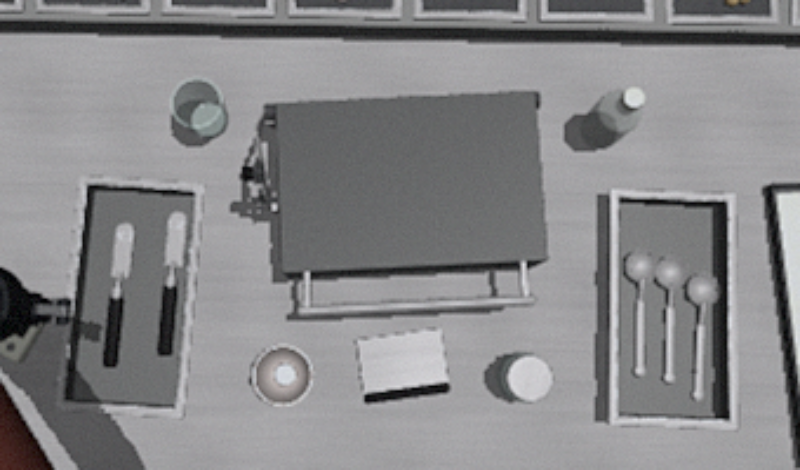

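View pics/b.png

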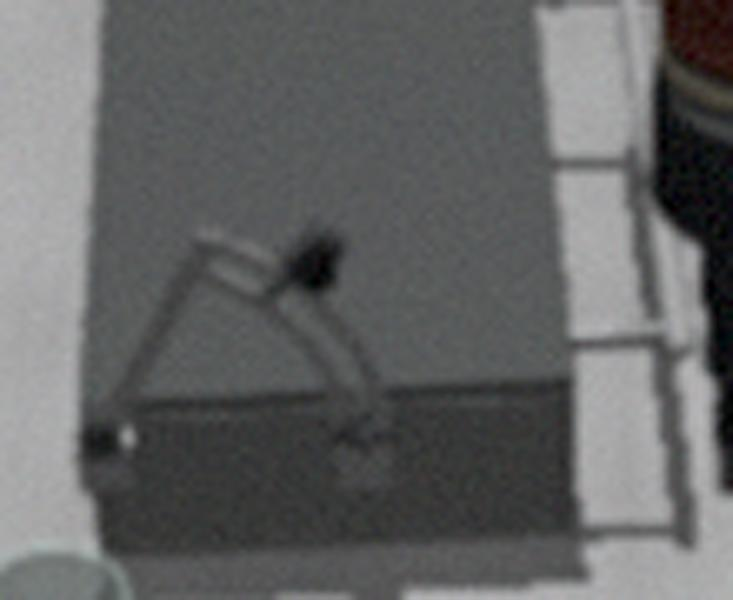

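View pics/c.png

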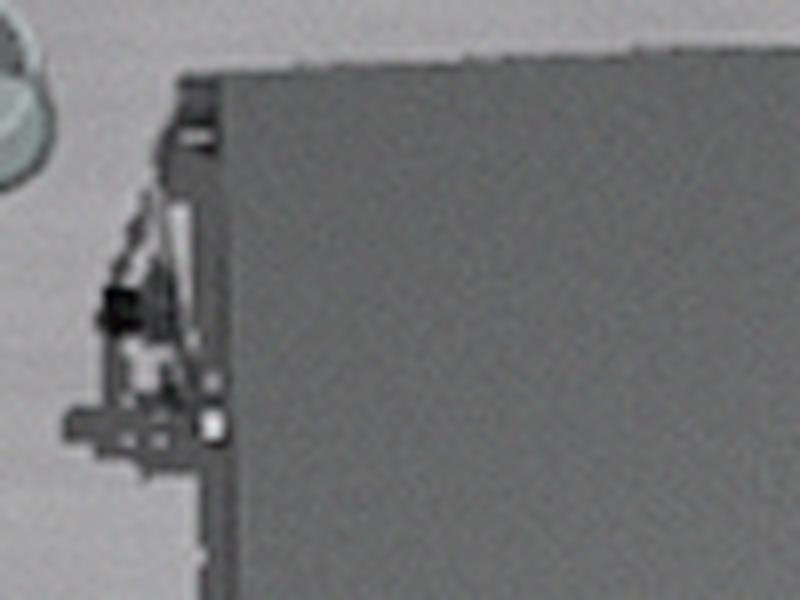

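```bash
cat >> h.py <<'E'
yaw=.065;H=np.array([.740,-.001,.1])
def cov(th,p):return H+R.from_euler('z',yaw).apply(R.from_euler('y',th).apply(p))
E
python3 - <<'E'
from h import *
b=cv2.imread("pics/side_q3.png");x0,y0=235,160
g=cv2.resize(b[160:250,235:345],(733,600),interpolation=cv2.INTER_CUBIC)
for th,c in((0,(255,255,255)),(.5,(255,0,0)),(.65,(0,255,255)),(.76,(0,255,0)),(.85,(0,0,255))):
  for p in([-.12,.188,.006],[-.145,.188,.007],[-.105,.188,.005]):
    q=proj("side",cov(th,p));u=(q-[x0,y0])*6.667;cv2.circle(g,tuple(u.astype(int).tolist()),3,c,-1)
q=cov(0,[0,.188,0]);u=(proj("side",q)-[x0,y0])*6.667;cv2.circle(g,tuple(u.astype(int).tolist()),3,(255,0,255),-1)
cv2.imwrite("pics/d.png",g)
# pointer block triangulation
for s,t in(((235+318/6.667,160+262/6.667),(250+122/8,135+310/8)),((235+318/6.667,160+262/6.667),(250+155/8,135+300/8))):
  p,e=tri(s,t);l=R.from_euler('z',-yaw).apply(p-H);print(p.round(3),e.round(4),l.round(3),"r",np.hypot(l[0],l[2]),"th",np.arctan2(l[2],-l[0])-.05)
# side ray with local y=.188 plane
for px in((318,262),(300,280),(268,300)):
  o,d=ray("side",(235+px[0]/6.667,160+px[1]/6.667));lo=R.from_euler('z',-yaw).apply(o-H);ld=R.from_euler('z',-yaw).apply(d)
  for Y in(.188,.195):
    l=lo+ld*(Y-lo[1])/ld[1];print(px,Y,l.round(3),"r",np.hypot(l[0],l[2]).round(3),"th",(np.arctan2(l[2],-l[0])-.05).round(3))
E
```

```text
[0.621 0.194 0.209] 0.004 [-0.106  0.202  0.109] r 0.15184027254998603 th 0.7487869334790084
[0.624 0.183 0.2  ] 0.0085 [-0.103  0.192  0.1  ] r 0.1441033466032505 th 0.7204654697883086
(318, 262) 0.188 [-0.107  0.188  0.096] r 0.144 th 0.679
(318, 262) 0.195 [-0.108  0.195  0.102] r 0.148 th 0.708
(300, 280) 0.188 [-0.099  0.188  0.086] r 0.131 th 0.665
(300, 280) 0.195 [-0.099  0.195  0.092] r 0.135 th 0.698
(268, 300) 0.188 [-0.084  0.188  0.075] r 0.113 th 0.679
(268, 300) 0.195 [-0.085  0.195  0.081] r 0.117 th 0.716
```

View pics/d.png

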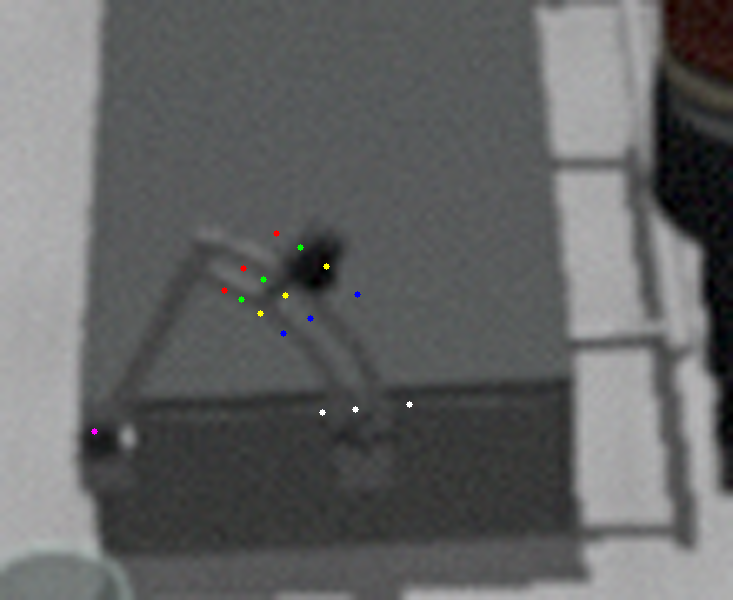

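The knife is in its pan, and everything on the cover is cleared while it's still shut. The pointer sits at hinge angle ≈0.70. Now I'll grip the handle bar.

```bash
cat >> h.py <<'E'
def hold(th,k=.5,off=.049):
    o=R.from_euler('z',yaw)*R.from_euler('y',k*th)*R.from_quat(down(0));return cov(th,[-.27,0,.006])+o.apply([0,0,off]),o.as_quat()
E
python3 - <<'E'
from h import *
p,q=hold(0)
ok=[th for th in np.arange(0,.81,.1) if r.solve_ik(*hold(th)) is None];print("bad",ok,p,proj("top",p))
r.gripper_to(.5,40)
r.move_to(P(p[0],p[1],.24),q);r.move_linear(p,.2)
s=r.get_state();print(s["time"],s["eef_pos"].round(4),s["ft_force"].round(2));snap("g0")
b=cv2.imread("pics/side_g0.png");cv2.imwrite("pics/b.png",cv2.resize(b[130:250,235:395],(800,600),interpolation=cv2.INTER_CUBIC))
E
```

```text
bad [] [ 0.47057017 -0.01853764  0.057     ] [336.29022409 230.73897686]
39.3667 [ 0.4715 -0.0184  0.0577] [-0.57 -0.23 -0.52]
```

View pics/b.png

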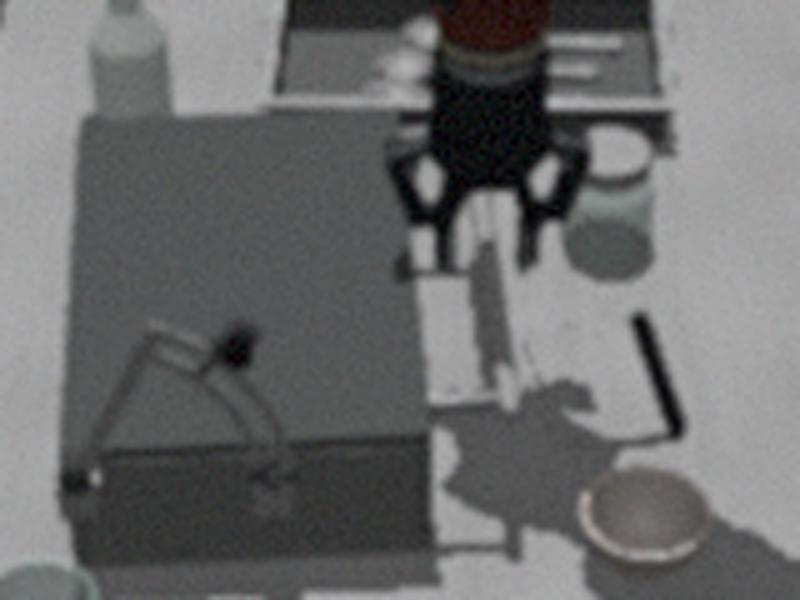

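The jaws straddle the bar (px 445–530, bar at ~487). I'll close and start the lift.

Run:
```python
from h import *
r.gripper_to(0,60);s=r.get_state();print(s["gripper_width"],s["ft_force"].round(2))
for th in(.04,.1,.2,.3):
    p,q=hold(th);r.move_linear(p,.1,q);s=r.get_state();print(th,round(s["time"],2),s["gripper_width"].round(3),s["ft_force"].round(1),(s["eef_pos"]-p).round(4))
snap("l1");b=cv2.imread("pics/side_l1.png");cv2.imwrite("pics/b.png",cv2.resize(b[130:250,235:395],(800,600),interpolation=cv2.INTER_CUBIC))
```

```text
0.13818396143067763 [-1.55 -0.01  5.12]Traceback (most recent call last):
  File "<stdin>", line 4, in <module>
AttributeError: 'float' object has no attribute 'round'
```

That crop is the old picture, because the script stopped on a print error after the first 0.04 rad step. Continuing.

Run:
```python
from h import *
for th in(.1,.2,.3):
    p,q=hold(th);r.move_linear(p,.1,q);s=r.get_state();print(th,round(s["time"],2),round(float(s["gripper_width"]),3),np.round(s["ft_force"],1),np.round(s["eef_pos"]-p,4))
snap("l1");b=cv2.imread("pics/side_l1.png");cv2.imwrite("pics/b.png",cv2.resize(b[130:250,235:395],(800,600),interpolation=cv2.INTER_CUBIC))
```

```text
0.1 40.41 0.136 [-0.1  0.2 -4.6] [-0.0004  0.     -0.0007]
0.2 40.83 0.139 [-1.  -0.6 -2.4] [-0.0005  0.     -0.0008]
0.3 41.24 0.137 [-0.6  0.6 -4.8] [-0.001   0.     -0.0011]
```

View pics/b.png

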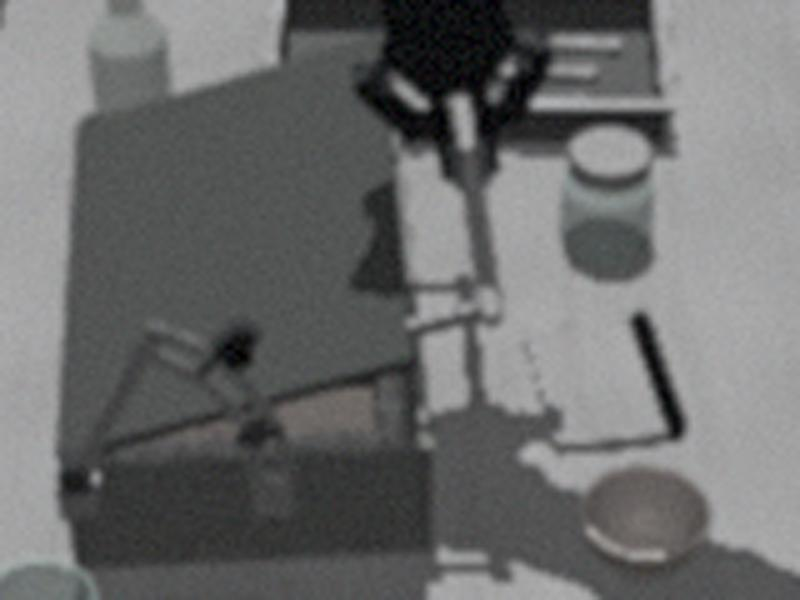

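The lift is going well: weight is carried at ~4 N and the wing nut is visible at crop px (260,430). On to 0.6 rad.

Run:
```python
from h import *
for th in(.4,.5,.6,.66):
    p,q=hold(th);r.move_linear(p,.1,q);s=r.get_state();print(th,round(s["time"],2),round(float(s["gripper_width"]),3),np.round(s["ft_force"],1),np.round(s["eef_pos"]-p,4))
snap("l2");b=cv2.imread("pics/side_l2.png");cv2.imwrite("pics/b.png",cv2.resize(b[170:245,235:335],(800,600),interpolation=cv2.INTER_CUBIC))
b=cv2.imread("pics/side_q3.png");cv2.imwrite("pics/b0.png",cv2.resize(b[170:245,235:335],(800,600),interpolation=cv2.INTER_CUBIC))
b=cv2.imread("pics/top_l2.png");cv2.imwrite("pics/c.png",cv2.resize(b[135:210,250:350],(800,600),interpolation=cv2.INTER_CUBIC))
```

```text
0.4 41.76 0.139 [-3.8 -0.4 -2.4] [-0.001   0.     -0.0007]
0.5 42.17 0.139 [-5.5 -0.2 -0.8] [-0.0012  0.0001 -0.0003]
0.6 42.59 0.134 [-5.5  0.2 -1.2] [-0.0018  0.     -0.0005]
0.66 42.9 0.138 [-7.   0.8  0.4] [-0.0015  0.      0.0001]
```

View pics/b.png

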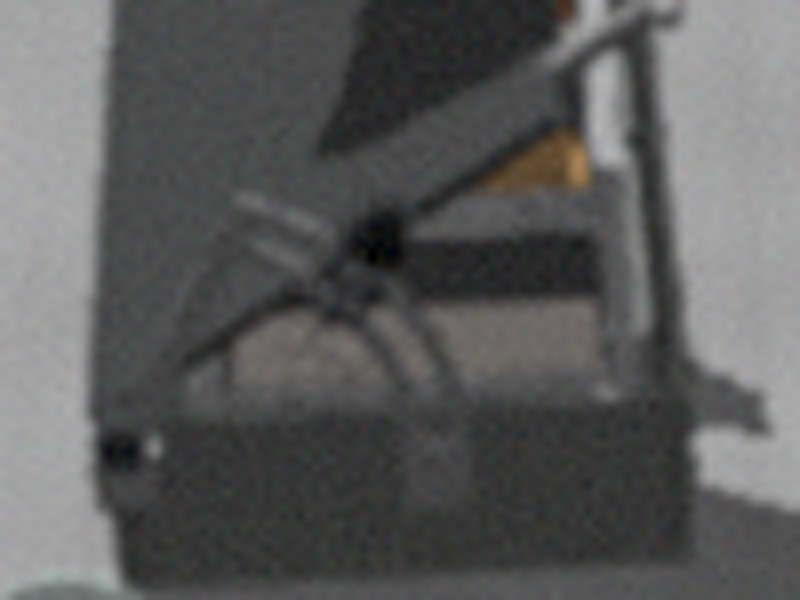

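View pics/b0.png

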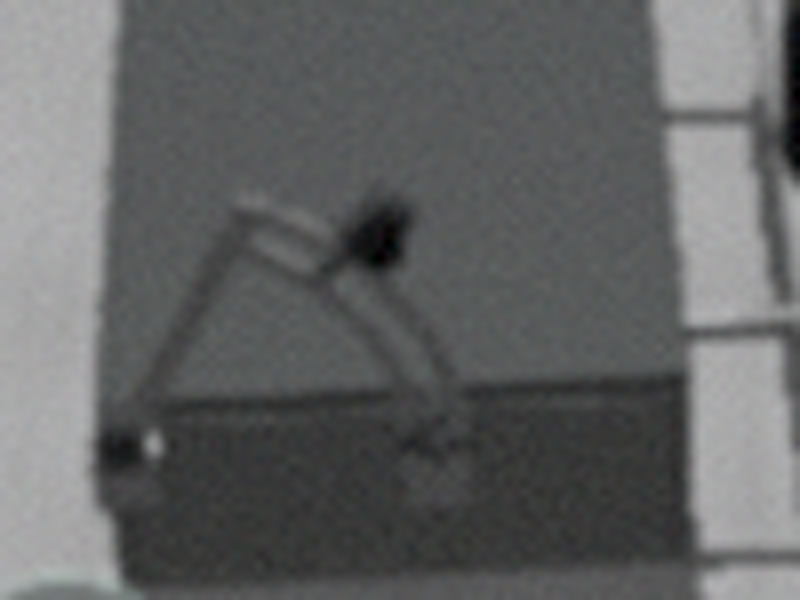

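View pics/c.png

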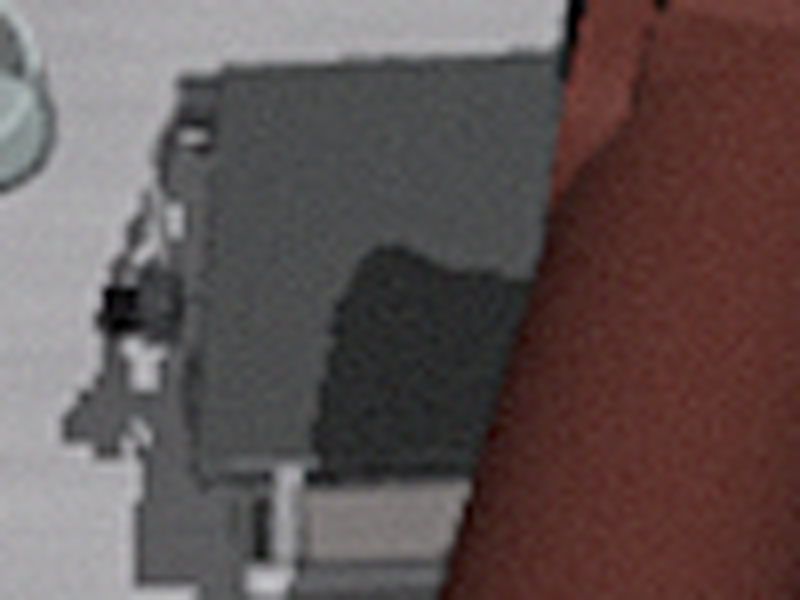

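Run:
```python
from h import *
a=cv2.imread("pics/side_l2.png")
g=cv2.resize(a[185:225,260:300],(600,600),interpolation=cv2.INTER_CUBIC);g=cv2.convertScaleAbs(g,alpha=1.8)
b=cv2.imread("pics/side_q3.png");k=cv2.resize(b[185:225,260:300],(600,600),interpolation=cv2.INTER_CUBIC);k=cv2.convertScaleAbs(k,alpha=1.8)
for im in(g,k):
  for th,c in((.62,(255,0,0)),(.66,(0,255,0)),(.70,(0,255,255)),(.74,(0,0,255))):
    u=(proj("side",cov(th,[-.12,.195,.006]))-[259.5,184.5])*15;cv2.circle(im,tuple(u.astype(int).tolist()),3,c,-1)
cv2.imwrite("pics/e.png",cv2.resize(np.hstack([g,k]),(800,400)))
for th in(.66,.7):print(th,proj("side",cov(th,[-.12,.195,.006])),proj("top",cov(th,[-.12,.195,.006])))
```

```text
0.66 [277.49685892 205.64278354] [268.93528899 171.38868606]
0.7 [276.33619449 204.78426103] [268.74272319 170.07097541]
```

View pics/e.png

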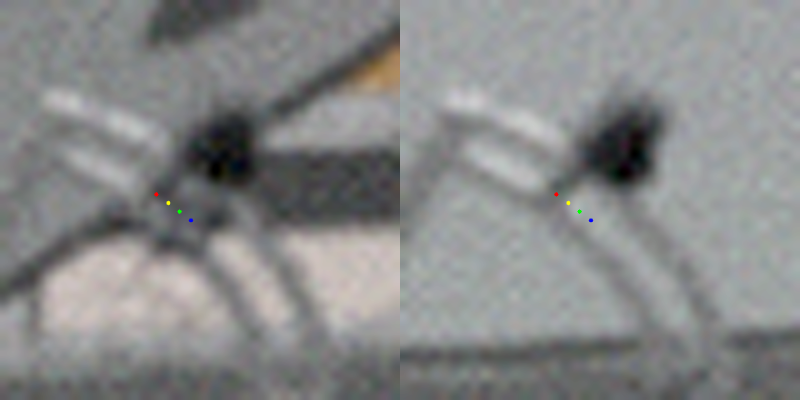

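The stud (crop px 185,210) matches the model at 0.66 rad. The pointer's needle line crosses the slot at about 0.70–0.71, so I'll move to 0.705 and check.

Run:
```python
from h import *
p,q=hold(.705);r.move_linear(p,.05,q);r.sleep(.5);s=r.get_state();print(round(s["time"],2),round(float(s["gripper_width"]),3),np.round(s["ft_force"],1),np.round(s["eef_pos"]-p,4))
snap("l3");a=cv2.imread("pics/side_l3.png");t=cv2.imread("pics/top_l3.png")
g=cv2.convertScaleAbs(cv2.resize(a[185:225,260:300],(400,400),interpolation=cv2.INTER_CUBIC),alpha=1.8)
b=cv2.imread("pics/side_q3.png");k=cv2.convertScaleAbs(cv2.resize(b[185:225,260:300],(400,400),interpolation=cv2.INTER_CUBIC),alpha=1.8)
cv2.imwrite("pics/e2.png",np.hstack([g,k]))
c=cv2.imread("pics/top_q3.png");cv2.imwrite("pics/f2.png",np.hstack([cv2.resize(i[155:195,255:295],(400,400),interpolation=cv2.INTER_CUBIC) for i in(t,c)]))
cv2.imwrite("pics/full.png",t)
```

```text
43.88 0.135 [-6.9 -0.5  1.1] [-0.0019  0.     -0.0001]
```

View pics/e2.png

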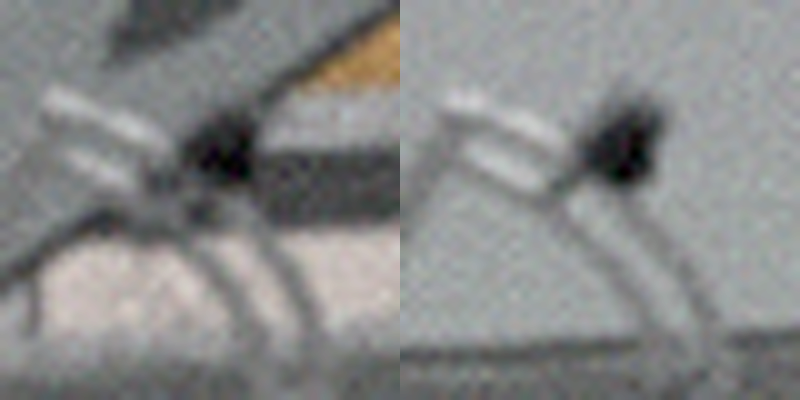

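View pics/f2.png

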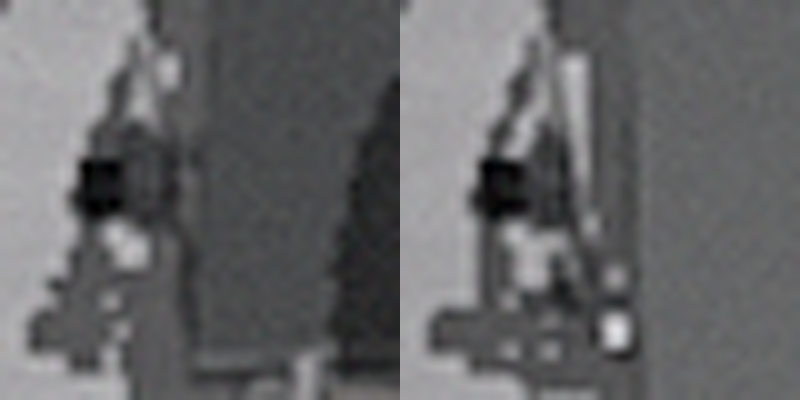

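View pics/full.png

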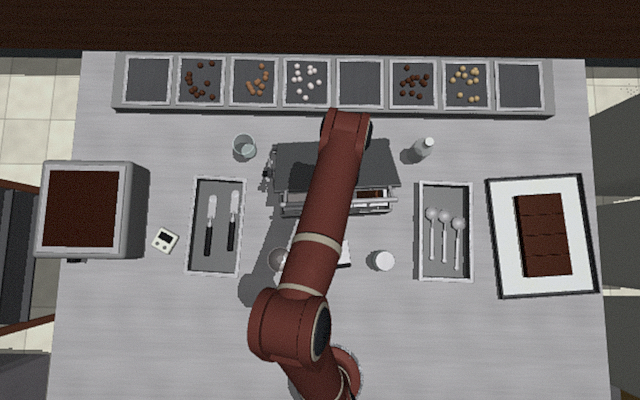

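At 0.705 rad the wing nut is at side crop px (175,195). The needle's slot point, once shifted for the stud's 7 mm overhang, is at about (170,194), so they agree to about 0.5 px (1–2 mm). The top view shows both pans filled and everything else in place. Handing in.

Run:
```python
from h import *
s=r.get_state();print(s["time"],s["gripper_width"],np.abs(s["qvel"]).max());r.close_job()
```

```text
43.9833 0.13628806253691494 0.0015009032408132346
the job is handed in; nothing more can be done
```

The cover is cleared and held open at about 0.705 rad, with the stud level with the pointer. I handed the job in at 44.0 s, still gripping the handle bar; the interface gave no verdict.

- **Utensils:** both spoons are in the spoon pan and the palette knife is in the knife pan. I placed and released all three while the cover was still shut. The last top picture shows them lying there.
- **Cover:** in the last side picture the wing nut is within about 1 px (a few mm) of where the needle crosses the slot. Image estimates of the pointer angle ran from 0.67 to 0.75 rad. I took about 0.70–0.71, and the 9 mm allowance is about 0.075 rad.
- **At hand-in:** the gripper was closed on the bar at 0.136 and the arm was still. The force reading was about 7 N, mostly sideways, probably because my hinge position is a few mm off.
- **Counter:** the pans and the visible bystanders look unmoved in the last top picture, though I judged this by eye. The arm hid the ramekin and part of the scraper.
- **Failed attempts:** my first two grasps of a spoon closed on nothing. The real fingertips sit about 30 mm behind the reported TCP. I found this by lowering slowly until they touched the cover (about 4 N), and I corrected for it in every grasp after that.

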